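# Swap the drained battery packs of a bench tester for charged ones

### The job

Slide the orange thumb latch on the bench tester sideways so that the spring cover pops fully open, then swap the packs: every drained pack (red band) goes from the tester to the sloping charging stand and every charged pack (green band) from the stand into the tester, each lying flat in a bay of its own, lengthwise along the bay. Only then swing the cover shut and press it until it latches again; leave the multimeter, yellow box and screwdriver where they are.

Things in the scene. Friction and masses are not known exactly. Their poses are not given: they have to be found in the camera images.
- case: Fixed grey bench tester with yellow end bumpers, 165 x 286 mm, 70 mm high. Origin: on the bench under it; x points from its front ledge to its hinge side, y along its length, z up. Front ledge: x -85..-28 mm
- compartment (a point): Middle of the battery compartment's floor under the cover, at case (12, 0, 28) mm; axes as the case's. Inside 80 mm (x) by 254 mm (y), walls 42 mm deep. It has four bays, each 42 mm wide, centred at y = -87, -29, 29, 87 mm, for packs lying long side along x, parted by flat ribs 16 mm wide, 6 mm high; three or four hold drained packs
- cover (a joint): Hinge of the grey cover (103 mm from hinge to front edge, 262 mm wide, 6 mm thick), rad: 0 = shut, 1.75 = fully open, just past upright. A damped spring (0.33 N m shut, 0.07 open) pushes it open in about a second unless the latch holds it. To shut: reach behind it, swing it over about the hinge and press near its front edge with 6 to 16 N until the latch clicks over it
- hinge_mid (a point): Middle of the cover's hinge axis (axis along case y), at case (68, 0, 73) mm, mid-thickness of the cover; axes as the case's
- cover_edge (a point): Middle of the front edge of the cover's outer face; it moves with the cover. When shut it is 76 mm above the bench. A steel catch pin, 7 mm thick, sticks out 12 mm from the edge here
- latch (a joint): Slide of the orange thumb latch, m: 0 = home (holding the cover), up to 0.012 when pushed along case +y. It frees the cover from about 0.009. Return spring: 2 N at home, 4 N at the end. It snaps back when let go, and its bevelled bolt is pushed aside by the catch pin when the cover is pressed shut
- latch_tab (a point): Gripping point of the orange thumb tab, in the middle of the front ledge: tab 18 mm (case x) x 12 mm (case y), standing 30 mm above the ledge (ledge 70 mm above the bench); this point is 23 mm above the ledge. A bolt reaches 16 mm from the tab's hinge side over the cover's catch pin. Axes as the case's
- deck: Sloping deck of the fixed charging stand. Origin: centre of its flat upper face, 85 mm above the bench; x points up the slope (20 degrees, low side towards the robot at yaw 0), y across, z out of the face. 84 mm (x) by 236 mm (y); lip at the low edge (inner face x = -42 mm, 12 mm high). Four bays 42 mm wide parted by flat ribs 6 mm high, 16 mm wide; two or three hold charged packs
- bay0 (a point): Centre of bay 0 on the deck's face (deck y = -87 mm), with copper contact pads; axes as the deck's
- bay1 (a point): Centre of bay 1 on the deck's face (deck y = -29 mm), with copper contact pads; axes as the deck's
- bay2 (a point): Centre of bay 2 on the deck's face (deck y = 29 mm), with copper contact pads; axes as the deck's
- bay3 (a point): Centre of bay 3 on the deck's face (deck y = 87 mm), with copper contact pads; axes as the deck's
- flat0_mid (a point): Centre of a drained pack: white bar with a red band and a black end, at first in the tester; 62 x 30 x 30 mm, about 110 g, x along its length. Absent in some runs
- flat1_mid (a point): Centre of a drained pack: white bar with a red band and a black end, at first in the tester; 62 x 30 x 30 mm, about 110 g, x along its length. Absent in some runs
- flat2_mid (a point): Centre of a drained pack: white bar with a red band and a black end, at first in the tester; 62 x 30 x 30 mm, about 110 g, x along its length. Absent in some runs
- flat3_mid (a point): Centre of a drained pack: white bar with a red band and a black end, at first in the tester; 62 x 30 x 30 mm, about 110 g, x along its length. Absent in some runs
- full0_mid (a point): Centre of a charged pack: white bar with a green band and a black end, at first on the stand; 62 x 30 x 30 mm, about 110 g, x along its length. Absent in some runs
- full1_mid (a point): Centre of a charged pack: white bar with a green band and a black end, at first on the stand; 62 x 30 x 30 mm, about 110 g, x along its length. Absent in some runs
- full2_mid (a point): Centre of a charged pack: white bar with a green band and a black end, at first on the stand; 62 x 30 x 30 mm, about 110 g, x along its length. Absent in some runs
- full3_mid (a point): Centre of a charged pack: white bar with a green band and a black end, at first on the stand; 62 x 30 x 30 mm, about 110 g, x along its length. Absent in some runs
- meter: Bystander: yellow hand multimeter 130 x 75 x 34 mm, loose; origin under its centre
- carton: Bystander: small yellow box 50 x 85 x 35 mm, loose; origin under its centre
- driver: Bystander: red screwdriver 180 mm long lying on the bench; origin under it

How it is judged:
By the outcome, as a careful person would: the job done as asked, in the order asked, and still so for the second after the job is handed in, with the robot touching nothing.
Of flat0, flat1, flat2, flat3 only 3 to 4 are there at a start; the rules pass over those that are not, and their reading is None.
Of full0, full1, full2, full3 only 2 to 3 are there at a start; the rules pass over those that are not, and their reading is None.
At some moment in a run one of flat0, flat1, flat2, flat3, full0, full1, full2, full3 may be knocked a few centimetres aside while the robot is not near it.
Once in a run the grip may slacken for a moment while it holds something.
It also fails if it takes over 210 s, if anything falls off the work surface, if the arm or the gripper's body presses on something with over 40 N, if the wrist force passes 120 N, or if a joint passes its speed limit or range.

### The arm

A 6-joint arm with a two-finger parallel gripper is mounted at the origin on the work surface. World frame = base frame: x ahead of the robot, y to its left, z up, the work surface at z = 0. Lengths are in m, angles in rad, forces in N, time in s.
With the tool pointing down it reaches from about 0.4 to 0.925 m from the base axis. Payload 12.5 kg.
Tool frame: the origin (TCP) lies midway between the tips of the shut fingers; the grasp point (between the pads) lies 19 mm behind it; z points along the fingers, y is the line along which they close (so a half turn about z gives the same grasp; the last joint's range is limited). The gripper opens to 95 mm and grips with 3 to 60 N. Pads are 20 mm wide; open, the fingers measure 119 mm over their backs; the gripper's body (75 mm by 180 mm) begins 59 mm behind the grasp point.
Start: joints at [1.015, 0.491, 1.559, -0, 1.092, -0.106], TCP at [0.272, 0.563, 0.215] pointing down, gripper open.
Joint ranges: [-3.1, 3.1], [-0.84, 2.19], [0.05, 2.79], [-1.13, 4.28], [0.06, 2.93], [-2.69, 2.69]. Speed limits (rad/s): [2.22, 2.22, 2.79, 3.14, 3.14, 3.14].

### API

Orientations are given as a unit quaternion [x, y, z, w].
In Python, from rig import status, get_image, camera_model, robot gives the robot as it stands. The module is installed in compiled form; this text tells all that it offers.
- The arm moves only by the shell command python3 -m crank 'ROWS' [FORCE]. ROWS is JSON, a list that holds one entry, the list of rows, each a list of 5 numbers: the closure, from -1 (fully open) to 1 (shut), so that 0 is half open, then the shift along the tool's x, y, z in cm, then the turn about the tool's z in rad. In form: [[[claw, x, y, z, roll], ...]]. A call has 1 to 20 rows; each row is the pose to reach, as a shift and turn from the pose commanded when the call began, along the tool's axes at that moment; what a row does not reach only later rows make up. A row lasts 1/12 s, in which the tool goes at most 41.7 mm and 7.16 degrees, less where a joint would pass 70% of its speed; a pose out of reach is approached as far as the arm can. A call with a gripper value outside its range is refused whole. The fingers move at their own pace and stop on an object; FORCE is the grip in N (left out, the last holds). Time passes only in rows, so rows that repeat a pose let the fingers close. It gives the time, the measured TCP pose, the force, the opening and the grip force at its end, in the units of the state.
- status.state(): the state, without advancing time (a new reading comes with each control period).
- get_image(name): name is "scene" or "top" or "wrist"; returns the picture (480x640x3 uint8, blue, green, red); there is no depth.
- camera_model(name): a dict with "camera_matrix" (3x3 intrinsics, pixels), "distortion" ([k1, k2, p1, p2, k3] as OpenCV has them; the pictures are not rectified), "rvec" (rotation vector, rad) and "tvec" (3), from world to camera coordinates, as OpenCV has them. Camera axes: x right, y down, z forward; pixel columns grow to the right and rows downward; lengths in m; the calibration is good to about 2 mm. A picture is of the moment at which its call begins: read the wrist's pose just before it. camera_model takes no time and is no camera call; for the wrist camera it gives the pose at the moment of the call.
- robot.hand_in(): hands the job in; it is judged then, once.
The state is a dict: "t": time; "qpos": joint angles; "joint_vel": joint speeds; "effort": joint torques, N m; "ee_pos": TCP position; "tcp_rot": TCP orientation; "force": force on the tool from outside, world axes, zero at the start; "wrist_torque": the same for the moment, N m; "gripper_width": finger opening in m; "grasp_force": force on a finger pad.
Only numpy, scipy, OpenCV 4.12 (cv2) and the standard library are available. Lean on these libraries where they do the work, as an engineer would, in place of code of your own. Each camera call takes 0.05 s, during which the arm holds its last target. There are 200 camera calls.

## Working session

There is one attempt and no reset: what is moved stays moved. The work goes in short steps, Python scripts to look and compute and a shell command to move; the robot and the scene stay as the last step left them, time stands still between calls to the robot, and variables do not carry over. Pictures are saved under pics/ and viewed, at most 14 in all, crops included, and the job is handed in when it is done.

```bash
mkdir -p pics
cat > h.py <<'E'
import cv2, numpy as np
from rig import status,get_image,camera_model,robot
from scipy.spatial.transform import Rotation as R
def M(n):
    m=camera_model(n); return {k:np.array(m[k],float) for k in m if k in('camera_matrix','distortion','rvec','tvec')}
def snap(n,f):
    m=M(n); im=get_image(n); cv2.imwrite(f,im); np.savez(f.replace('.png','.npz'),**m); return im
def ray(m,uv):
    p=cv2.undistortPoints(np.array([[uv]],float),m['camera_matrix'],m['distortion'])[0,0]
    r=cv2.Rodrigues(m['rvec'].ravel())[0]; c=-r.T@m['tvec'].ravel(); d=r.T@np.r_[p,1]; return c,d/np.linalg.norm(d)
def atz(m,uv,z):
    c,d=ray(m,uv); return c+d*(z-c[2])/d[2]
def tri(*mu):
    A=0;b=0
    for m,uv in mu:
        c,d=ray(m,uv);P=np.eye(3)-np.outer(d,d);A=A+P;b=b+P@c
    X=np.linalg.solve(A,b); return X,[np.linalg.norm((np.eye(3)-np.outer(ray(m,u)[1],ray(m,u)[1]))@(X-ray(m,u)[0])) for m,u in mu]
def proj(m,X): return cv2.projectPoints(np.array(X,float).reshape(-1,3),m['rvec'],m['tvec'],m['camera_matrix'],m['distortion'])[0].reshape(-1,2)
def ld(f): return dict(np.load(f))
E
python3 - <<'E'
from h import *
np.set_printoptions(precision=3,suppress=True)
for n in('scene','top','wrist'):
    im=snap(n,f'pics/{n}0.png');m=ld(f'pics/{n}0.npz');r=cv2.Rodrigues(m['rvec'])[0];print(n,-r.T@m['tvec'].ravel(),r[2],m['camera_matrix'][0,0])
s=status.state();print(s['ee_pos'],s['tcp_rot'],s['t'],R.from_quat(s['tcp_rot']).as_matrix())
E
```

```text
scene [ 1.248 -0.628  0.825] [-0.555  0.546 -0.628] 493.23152759894936
top [0.306 0.017 1.515] [ 0.191  0.    -0.982] 594.1144971212459
wrist [0.208 0.593 0.383] [ 0.222 -0.108 -0.969] 384.961800270161
[0.272 0.563 0.214] [ 0.223  0.975 -0.    -0.   ] 0.15 [[-0.901  0.435 -0.   ]
 [ 0.435  0.901 -0.001]
 [ 0.    -0.001 -1.   ]]
```

View pics/top0.png

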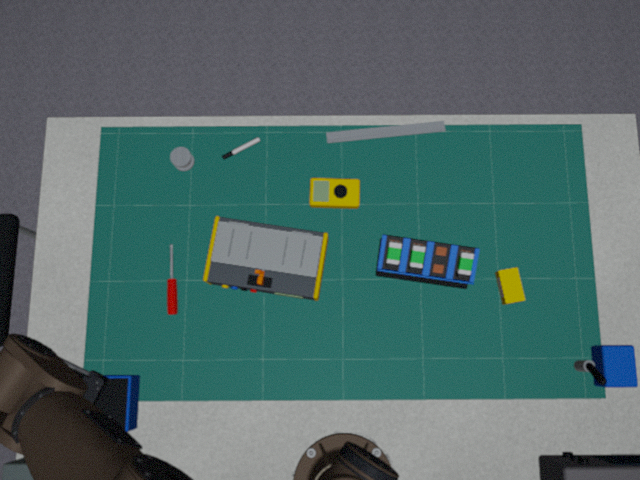

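View pics/scene0.png

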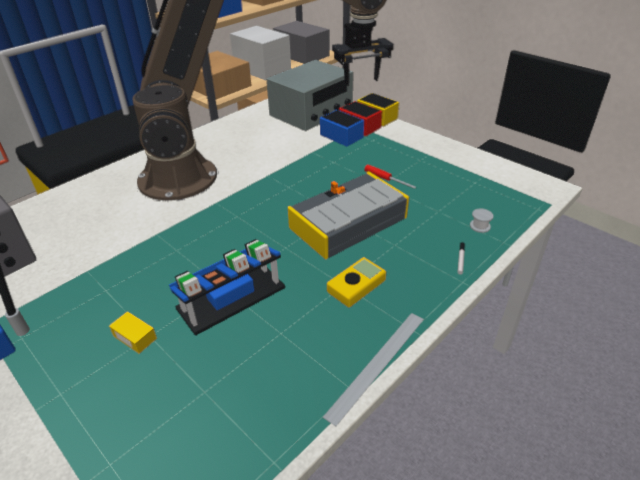

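The top view shows the tester centred near (266,258) with its orange tab at (260,277), and the stand near (428,261) with green packs in three bays and the third bay from the left empty. The scene view shows the same things from behind, with the tab at (337,188).

Run:
```python
from h import *
t=cv2.imread('pics/top0.png');s=cv2.imread('pics/scene0.png')
a=cv2.resize(t[205:305,195:345],(600,400),interpolation=3)[:, :400+200][:300*2]
A=cv2.resize(t[208:306,195:328+5],(400,284),interpolation=3)
z=lambda im,x,y,w,h,k:cv2.resize(im[y:y+h,x:x+w],(w*k,h*k),interpolation=cv2.INTER_CUBIC)
o=np.zeros((600,800,3),np.uint8)
def put(p,x,y): o[y:y+p.shape[0],x:x+p.shape[1]]=p
put(z(t,198,210,133,98,3),0,0)        # 399x294
put(z(t,370,228,120,65,3),400,0)      # 360x195
put(z(s,280,160,133,100,3),0,300)     # 399x300
put(z(s,160,228,133,112,3)[:336],400,240)
cv2.imwrite('pics/crop0.png',o)
```

```text
(no output)
```

View pics/crop0.png

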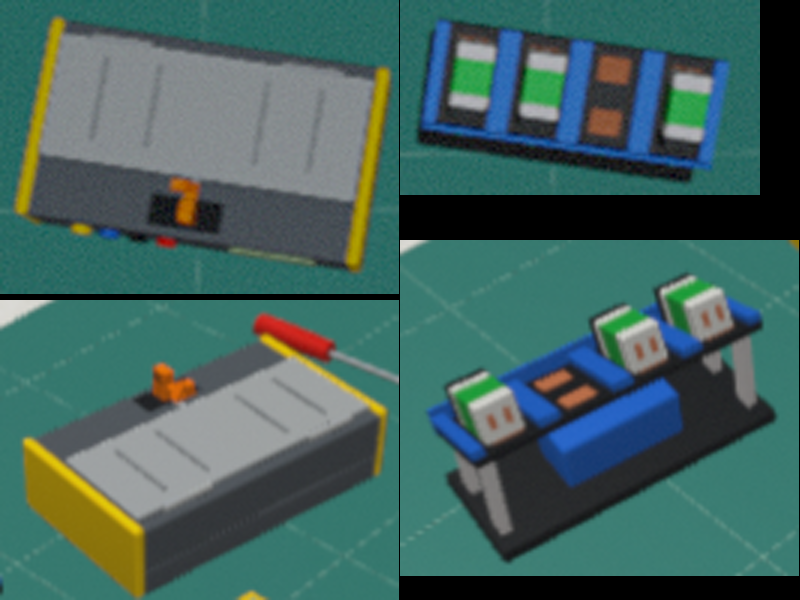

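Crop: the tester's bumper corners and the stand's deck corners are readable in both views. I'll triangulate them.

Run:
```python
from h import *
np.set_printoptions(precision=4,suppress=True)
T=ld('pics/top0.npz');S=ld('pics/scene0.npz')
for n,a,b in [('BL',(217,216.7),(407.7,196.7)),('BR',(326.3,233.3),(327.7,236.7)),('FR',(316.3,299.3),(288.3,207.7)),('FL',(204.7,281),(367.3,172.7)),
 ('dHL',(383.3,235.3),(280,254.7)),('dHR',(479.3,248.7),(186,301.3)),('dLR',(472.7,283.7),(170,285.7)),('tab',(260.8,275),(333.5,183))]:
    print(n,*tri((T,a),(S,b)))
s=status.state();print(s['ee_pos'])
```

```text
BL [0.6517 0.3125 0.072 ] [np.float64(0.0003947050340191506), np.float64(0.00039470503401905897)]
BR [0.6093 0.0416 0.072 ] [np.float64(0.0027753476622230503), np.float64(0.002775347662222959)]
FR [0.4455 0.0658 0.0661] [np.float64(0.0017705985316997467), np.float64(0.0017705985316997263)]
FL [0.4909 0.3383 0.0682] [np.float64(0.0004540752610706407), np.float64(0.00045407526107064803)]
dHL [ 0.597  -0.0989  0.0976] [np.float64(0.0010231696093151081), np.float64(0.001023169609315087)]
dHR [ 0.5629 -0.3292  0.099 ] [np.float64(0.0026688134247453868), np.float64(0.00266881342474541)]
dLR [ 0.4793 -0.316   0.0775] [np.float64(0.0004089518990039803), np.float64(0.00040895189900401333)]
tab [0.4971 0.1931 0.1061] [np.float64(0.003497004361411947), np.float64(0.0034970043614120324)]
[0.2716 0.5627 0.2142]
```

```bash
cat >> h.py <<'E'
def go(*P, yaw=None):
    """shifts (cm) and roll from present pose to world points; yaw = deg of case/deck frame, tool x along -x of it"""
    s=status.state();m=R.from_quat(s['tcp_rot']).as_matrix();p=np.array(s['ee_pos'])
    for q in P: print('->',np.round(m.T@(np.array(q)-p)*100,2))
    if yaw is not None:
        a=np.degrees(np.arctan2(m[1,0],m[0,0])); d=(a-(180+yaw)+180)%360-180; print('roll',round(np.radians(d),3))
E
python3 -c "
from h import *
go((.495,.196,.22),yaw=-9.2)"
```

```text
-> [-36.06 -23.31  -0.56]
roll -0.289
```

```bash
python3 -m crank '[[[-1,-36.1,-23.3,-0.6,-0.29],[-1,-36.1,-23.3,-0.6,-0.29],[-1,-36.1,-23.3,-0.6,-0.29],[-1,-36.1,-23.3,-0.6,-0.29],[-1,-36.1,-23.3,-0.6,-0.29],[-1,-36.1,-23.3,-0.6,-0.29],[-1,-36.1,-23.3,-0.6,-0.29],[-1,-36.1,-23.3,-0.6,-0.29],[-1,-36.1,-23.3,-0.6,-0.29],[-1,-36.1,-23.3,-0.6,-0.29],[-1,-36.1,-23.3,-0.6,-0.29],[-1,-36.1,-23.3,-0.6,-0.29],[-1,-36.1,-23.3,-0.6,-0.29],[-1,-36.1,-23.3,-0.6,-0.29],[-1,-36.1,-23.3,-0.6,-0.29],[-1,-36.1,-23.3,-0.6,-0.29]]]' 10
python3 - <<'E'
from h import *
snap('wrist','pics/w1.png');s=status.state();print(s['ee_pos'],R.from_quat(s['tcp_rot']).as_matrix()[:,0],s['t'],s['force'])
E
```

```text
t: 1.48
ee_pos: [0.4949, 0.1971, 0.2207]
tcp_rot: [0.079, 0.997, 0.0, -0.0]
force: [0.0, 0.5, -0.1]
gripper_width: 0.0953
grasp_force: 0.0
[0.49501265 0.1970107  0.22066433] [-9.87510429e-01  1.57553648e-01  1.33187785e-05] 1.5333 [-0.16288153  0.7199386  -0.41339168]
```

View pics/w1.png

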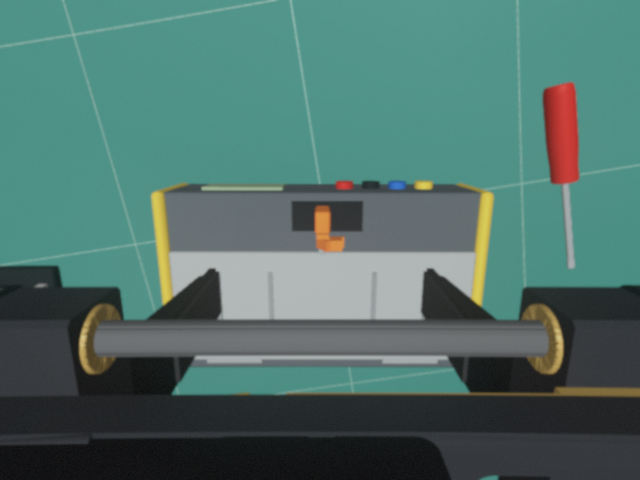

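The wrist view (up = toward the robot, right = +y) shows the tab at cols 315–330, rows 206–235. The bolt hook is at (337,243), the ledge's front edge at row 188 and the cover edge at row 250.

Run:
```python
from h import *
np.set_printoptions(precision=4,suppress=True)
w=ld('pics/w1.npz');T=ld('pics/top0.npz')
for uv,z in [((322,207),.1),((322,221),.1),((322,234),.1),((315,207),.1),((330,207),.1),((345,243),.08),((322,188),.07),((322,250),.076),((153,194),.07),((492,194),.07)]: print(uv,z,atz(w,uv,z))
print(tri((w,(322,221)),(T,(260.8,276))))
# case frame via w1: front corners
```

```text
(322, 207) 0.1 [0.4742 0.2019 0.1   ]
(322, 221) 0.1 [0.4849 0.2002 0.1   ]
(322, 234) 0.1 [0.4951 0.1986 0.1   ]
(315, 207) 0.1 [0.4733 0.1966 0.1   ]
(330, 207) 0.1 [0.4751 0.2079 0.1   ]
(345, 243) 0.08 [0.5105 0.2156 0.08  ]
(322, 188) 0.07 [0.4635 0.2037 0.07  ]
(322, 250) 0.076 [0.5146 0.1956 0.076 ]
(153, 194) 0.07 [0.4465 0.0645 0.07  ]
(492, 194) 0.07 [0.4908 0.3421 0.07  ]
(array([0.4999, 0.2007, 0.05  ]), [np.float64(0.005094387599848327), np.float64(0.005094387599848375)])
```

```bash
python3 -m crank '[[[0.15,0.8,0.2,4,0],[0.15,0.8,0.2,8,0],[0.15,0.8,0.2,11,0],[0.15,0.8,0.2,13,0],[0.15,0.8,0.2,14,0],[0.15,0.8,0.2,14.4,0],[0.15,0.8,0.2,14.4,0],[0.15,0.8,0.2,14.4,0],[1,0.8,0.2,14.4,0],[1,0.8,0.2,14.4,0],[1,0.8,0.2,14.4,0],[1,0.8,0.2,14.4,0],[1,0.8,0.2,14.4,0]]]' 10
```

```text
t: 2.62
ee_pos: [0.4881, 0.1993, 0.077]
tcp_rot: [0.08, 0.997, 0.0, 0.0]
force: [-0.1, 0.2, -0.2]
gripper_width: 0.0141
grasp_force: 0.0
```

```bash
python3 -m crank '[[[1,0,0,0,0],[1,0,0,0,0],[1,0,0,0,0],[1,0,0.4,0,0],[1,0,0.8,0,0],[1,0,1.15,0,0],[1,0,1.2,0,0],[1,0,1.2,0,0],[1,0,1.2,0,0],[1,0,1.2,0,0],[1,0,1.2,0,0],[1,0,1.2,0,0],[1,0,1.2,0,0],[1,0,1.2,0,0],[1,0,1.2,0,0],[1,0,1.2,0,0],[1,0,1.2,0,0],[1,0,1.2,0,0],[1,0,1.2,0,0],[1,0,1.2,0,0]]]' 15
python3 - <<'E'
from h import *
im=snap('scene','pics/s2.png')
w=snap('wrist','pics/w2.png')
o=np.hstack([cv2.resize(im[130:270,260:440],(396,308)),cv2.resize(w,(400,308))]);cv2.imwrite('pics/c2.png',o)
E
```

```text
t: 4.28
ee_pos: [0.4899, 0.2108, 0.0769]
tcp_rot: [0.08, 0.997, -0.0, 0.0]
force: [-0.1, -4.3, 6.2]
gripper_width: 0.0119
grasp_force: 15.0
```

View pics/c2.png

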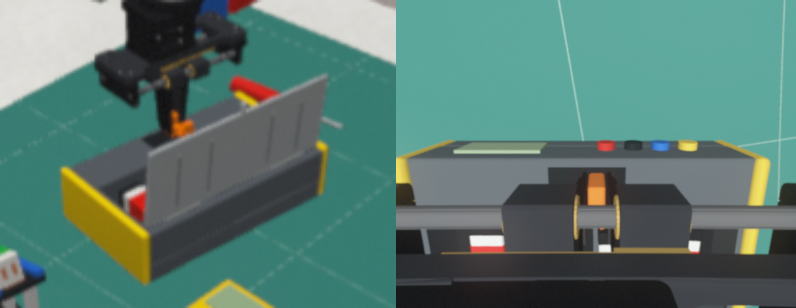

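The cover stands upright with the tab held at the end of its slide, and red-banded packs are visible inside. I'll release the tab and rise over the compartment.

```bash
python3 -m crank '[[[0.3,0,0,0,0],[0.3,0,0,0,0],[0.3,0,0,0,0],[0.3,0,0,-3,0],[0.3,0,0,-7,0],[0.3,0,0,-11,0],[0.3,0,0,-15,0],[-0.1,0,-1.1,-19.3,0],[-0.1,-3,-1.1,-19.3,0],[-0.1,-6.2,-1.1,-19.3,0],[-0.1,-6.2,-1.1,-19.3,0],[-0.1,-6.2,-1.1,-19.3,0]]]' 20
python3 - <<'E'
from h import *
w=snap('wrist','pics/w3.png');t=snap('top','pics/t3.png')
s=status.state();print(s['ee_pos'],s['t'])
o=np.vstack([w[60:400],cv2.resize(t[205:310,195:495],(640,224),interpolation=3)]);cv2.imwrite('pics/c3.png',o)
E
```

```text
t: 5.38
ee_pos: [0.55, 0.1903, 0.2689]
tcp_rot: [0.08, 0.997, 0.0, -0.0]
force: [-0.4, 0.5, -0.4]
gripper_width: 0.0516
grasp_force: 0.0
[0.54866338 0.19063406 0.2689919 ] 5.4833
```

View pics/c3.png

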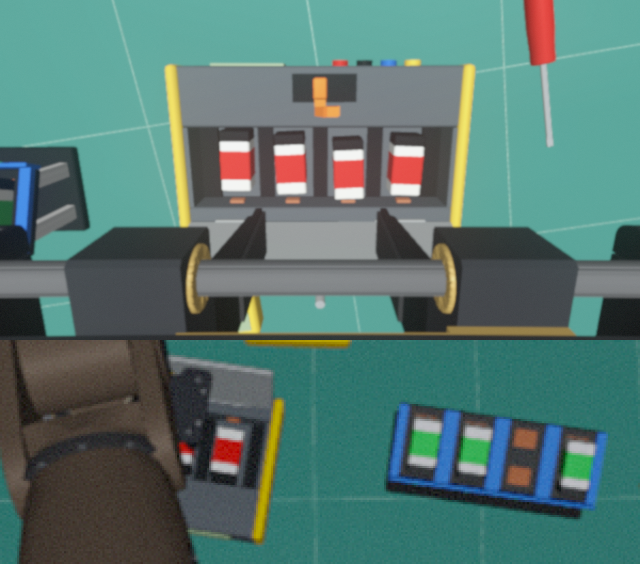

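Four drained packs lie in the tester (band centres in the full wrist picture ≈ (237,224), (290,228), (348,234), (406,225)). Three charged packs are on the stand, with bay1 empty.

```bash
cat >> h.py <<'E'
C0=np.array([.5498,.190]);CY=np.radians(-9.1)
def c2w(x,y): c,s=np.cos(CY),np.sin(CY); return C0+np.array([c*x-s*y,s*x+c*y])
def w2c(p): c,s=np.cos(CY),np.sin(CY); d=np.array(p)[:2]-C0; return np.array([c*d[0]+s*d[1],-s*d[0]+c*d[1]])
E
python3 - <<'E'
from h import *
np.set_printoptions(precision=4,suppress=True)
w=ld('pics/w3.npz');t=ld('pics/t3.npz')
print(tri((w,(237,224)),(t,(302.3,254.2))))
for n,uv in dict(A=(237,224),B=(290,228),C=(348,234),D=(406,225),Arear=(237,251),Brear=(291,254),Crear=(349,259),Drear=(406,255)).items(): p=atz(w,uv,.058);print(n,p,w2c(p)*1000)
for uv,z in [((320,126),.07),((165,126),.07),((475,126),.07),((190,257),.07),((453,257),.07)]:
  p=atz(w,uv,z);print(p,w2c(p)*1000)
E
```

```text
(array([0.556 , 0.1006, 0.0384]), [np.float64(0.004918800113947596), np.float64(0.004918800113947481)])
A [0.5476 0.1057 0.058 ] [ 11.1404 -83.6124]
B [0.5602 0.1576 0.058 ] [ 15.3743 -30.3095]
C [0.5758 0.2147 0.058 ] [21.7412 28.4556]
D [0.5759 0.2737 0.058 ] [12.5311 86.7895]
Arear [0.5753 0.0996 0.058 ] [ 39.447  -85.1844]
Brear [0.5873 0.1537 0.058 ] [ 42.7875 -29.8751]
Crear [0.6022 0.2119 0.058 ] [48.2953 29.8936]
Drear [0.6073 0.2704 0.058 ] [44.0962 88.4404]
[0.4678 0.2034 0.07  ] [-83.0639   0.3071]
[0.4455 0.0636 0.07  ] [ -83.0138 -141.3375]
[0.4909 0.3432 0.07  ] [-82.4384 141.9875]
[0.5709 0.0555 0.07  ] [  42.0884 -129.5019]
[0.6129 0.3141 0.07  ] [ 42.6451 132.4815]
```

```bash
python3 -c "
from h import *
p=c2w(.015,.029);go((*p,.037),(*p,.2),(.505,-.21,.25),yaw=-9.1)"
```

```text
-> [-1.65  2.86 23.2 ]
-> [-1.63  2.86  6.9 ]
-> [ -2.07 -40.25   1.9 ]
roll -0.001
```

```bash
python3 -m crank '[[[-0.05,-1.6,2.9,4,0],[-0.05,-1.6,2.9,8,0],[-0.05,-1.6,2.9,12,0],[-0.05,-1.6,2.9,16,0],[-0.05,-1.6,2.9,19,0],[-0.05,-1.6,2.9,21,0],[-0.05,-1.6,2.9,22.3,0],[-0.05,-1.6,2.9,23.2,0],[-0.05,-1.6,2.9,23.2,0],[0.5,-1.6,2.9,23.2,0],[0.5,-1.6,2.9,23.2,0],[0.5,-1.6,2.9,23.2,0],[0.5,-1.6,2.9,23.2,0],[0.5,-1.6,2.9,23.2,0]]]' 25
```

```text
t: 6.65
ee_pos: [0.5701, 0.2167, 0.0387]
tcp_rot: [0.08, 0.997, 0.0, 0.001]
force: [-2.0, -0.0, 6.9]
gripper_width: 0.0299
grasp_force: 24.9
```

```bash
python3 -m crank '[[[0.5,0,0,-1,0],[0.5,0,0,-4,0],[0.5,0,0,-8,0],[0.5,0,0,-12,0],[0.5,0,0,-16,0],[0.5,0,-4,-20,0],[0.5,0,-8,-22,0],[0.5,0,-12,-22,0],[0.5,0,-16,-22,0],[0.5,0,-20,-22,0],[0.5,0,-24,-22,0],[0.5,0,-28,-22,0],[0.5,0,-32,-22,0],[0.5,0,-36,-22,0],[0.5,0,-40,-22,0],[0.5,0,-42,-22,0],[0.5,0,-42,-22,0],[0.5,0,-42,-22,0]]]'
python3 - <<'E'
from h import *
w=snap('wrist','pics/w4.png')
s=status.state();print(s['ee_pos'],s['t'])
E
```

```text
t: 8.15
ee_pos: [0.5024, -0.1991, 0.258]
tcp_rot: [0.081, 0.997, 0.0, 0.0]
force: [-0.1, -0.4, -1.8]
gripper_width: 0.0299
grasp_force: 24.9
[ 0.50256546 -0.19805891  0.25800871] 8.2
```

View pics/w4.png

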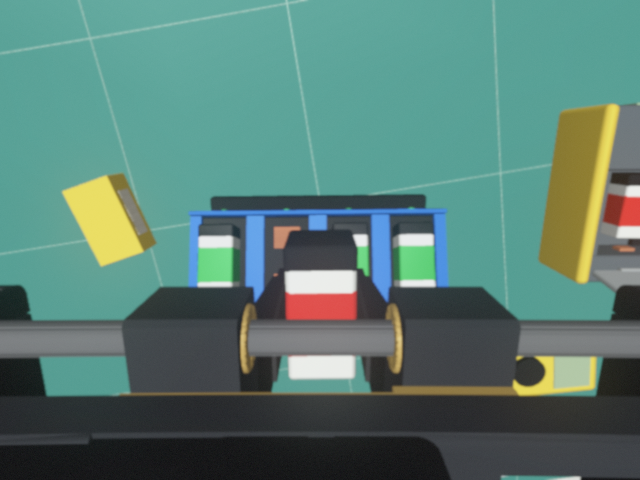

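The wrist view shows the held pack, the stand's lip from (190,212) to (447,211) and ribs at cols 255, 318 and 381. The empty bay1's low pad is at (286,237), and the green bands are near (218,266) and (413,266).

Run:
```python
from h import *
np.set_printoptions(precision=4,suppress=True)
w=ld('pics/w4.npz');t=ld('pics/top0.npz')
for n,a,b in [('lipL',(446,212),(379.3,269.7)),('lipR',(190,213),(473.3,283.7)),('pad1',(286,237),(438,269)),('g0',(218,266),(466.7,263)),('g3',(413,266),(394.7,253))]: print(n,*tri((w,a),(t,b)))
for uv,z in [((446,212),.083),((190,213),.083),((286,237),.074),((194,213),.083),((441,213),.083)]: print(uv,atz(w,uv,z))
```

```text
lipL [ 0.5119 -0.0885  0.0927] [np.float64(0.0006920808671187285), np.float64(0.0006920808671185684)]
lipR [ 0.4797 -0.3204  0.0665] [np.float64(0.0007154030327548372), np.float64(0.0007154030327549458)]
pad1 [ 0.5177 -0.2356  0.0633] [np.float64(0.0002439407208360122), np.float64(0.00024394072083600295)]
g0 [ 0.5305 -0.3028  0.0795] [np.float64(0.0011170180187630209), np.float64(0.0011170180187631115)]
g3 [ 0.5505 -0.1253  0.1086] [np.float64(9.101212261979771e-05), np.float64(9.101212261961614e-05)]
(446, 212) [ 0.5135 -0.0855  0.083 ]
(190, 213) [ 0.4769 -0.3143  0.083 ]
(286, 237) [ 0.5151 -0.2339  0.074 ]
(194, 213) [ 0.4775 -0.3107  0.083 ]
(441, 213) [ 0.5137 -0.0901  0.083 ]
```

```bash
cat >> h.py <<'E'
D0=np.array([.5425,-.2075])
def d2w(x,y): return c2w(x,y)-C0+D0
def w2d(p): return w2c(np.array(p)[:2]-D0+C0)
E
python3 -c "
from h import *
p=d2w(-.003,-.0295);go((*p,.16),(*p,.108),(*p,.099),yaw=-9.1)"
```

```text
-> [-3.8  -3.25  9.8 ]
-> [-3.8  -3.25 15.  ]
-> [-3.8  -3.25 15.9 ]
roll -0.002
```

```bash
python3 -m crank '[[[0.5,-2,-2,3,0],[0.5,-3.8,-3.2,6,0],[0.5,-3.8,-3.2,9.8,0],[0.5,-3.8,-3.2,12,0],[0.5,-3.8,-3.2,14,0],[0.5,-3.8,-3.2,14.6,0],[0.5,-3.8,-3.2,14.6,0]]]' 25; python3 -m crank '[[[0.5,0,0,0,0],[0.5,0,0,0.3,0],[0.5,0,0,0.6,0],[0.5,0,0,0.9,0],[0.5,0,0,1.2,0],[0.5,0,0,1.2,0]]]' 4; python3 -m crank '[[[0.1,0,0,0,0],[0.1,0,0,0,0],[0.1,0,0,0,0],[0.1,0,0,0,0],[0.1,0,0,-2,0],[0.1,0,0,-5,0],[0.1,0,0,-8,0],[0.1,0,0,-11,0],[0.1,0,0,-14,0],[0.1,4,0,-16,0],[0.1,4,0,-16,0]]]'
python3 - <<'E'
from h import *
w=snap('wrist','pics/w5.png');s=status.state();print(s['ee_pos'],s['t'])
E
```

```text
t: 8.78
ee_pos: [0.5352, -0.2343, 0.1106]
tcp_rot: [0.079, 0.997, 0.001, -0.001]
force: [0.2, -0.5, -0.8]
gripper_width: 0.0301
grasp_force: 24.9
t: 9.28
ee_pos: [0.5351, -0.2357, 0.0993]
tcp_rot: [0.08, 0.997, 0.0, -0.0]
force: [-2.0, 0.0, -0.9]
gripper_width: 0.0299
grasp_force: 4.0
t: 10.2
ee_pos: [0.4937, -0.229, 0.2633]
tcp_rot: [0.08, 0.997, -0.001, 0.002]
force: [1.4, -1.0, -0.1]
gripper_width: 0.0429
grasp_force: 0.0
[ 0.4944479  -0.22920649  0.26207529] 10.25
```

View pics/w5.png

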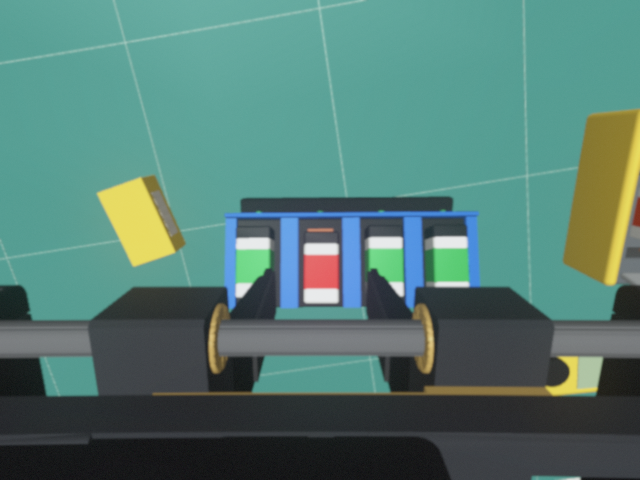

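Pack C lies flat in bay1. The green band centres are at (254,265), (384,265) and (447,265).

Run:
```python
from h import *
np.set_printoptions(precision=4,suppress=True)
w=ld('pics/w5.npz')
for n,uv in dict(b0=(254,266),b0r=(254,305),red=(321,270),redrear=(321,303),b2=(384,263),b3=(447,263)).items(): p=atz(w,uv,.113 if 'r' != n[-1] else .124);print(n,p,w2d(p)*1000)
p=d2w(0,.087);go((*p,.2),(*p,.098),yaw=-9.1)
```

```text
b0 [ 0.5203 -0.292   0.113 ] [ -8.5174 -86.936 ]
b0r [ 0.5518 -0.2965  0.124 ] [ 23.2548 -86.4465]
red [ 0.5332 -0.2349  0.113 ] [ -4.8022 -28.5103]
redrear [ 0.5592 -0.239   0.124 ] [ 21.436  -28.5174]
b2 [ 0.5356 -0.1798  0.113 ] [-11.2259  26.2934]
b3 [ 0.5442 -0.1259  0.113 ] [-11.2465  80.8693]
-> [-4.37 11.62  6.21]
-> [-4.33 11.63 16.41]
roll -0.001
```

```bash
python3 -c "
from h import *
p=d2w(-.005,.082);go((*p,.2),(*p,.097),yaw=-9.1)
p=c2w(.012,.029);go((*p,.25),(*p,.055))"
```

```text
-> [-3.87 11.12  6.2 ]
-> [-3.83 11.13 16.5 ]
roll -0.001
-> [3.000e-02 4.517e+01 1.150e+00]
-> [ 0.09 45.2  20.65]
```

```bash
python3 -m crank '[[[0.07,-1,3,0,0],[0.07,-2,7,0,0],[0.07,-3.8,11.1,2,0],[0.07,-3.8,11.1,6,0],[0.07,-3.8,11.1,10,0],[0.07,-3.8,11.1,13,0],[0.07,-3.8,11.1,15.5,0],[0.07,-3.8,11.1,16.5,0],[0.07,-3.8,11.1,16.5,0],[0.5,-3.8,11.1,16.5,0],[0.5,-3.8,11.1,16.5,0],[0.5,-3.8,11.1,16.5,0],[0.5,-3.8,11.1,16.5,0],[0.5,-3.8,11.1,15.5,0],[0.5,-3.8,11.1,12,0],[0.5,-3.8,11.1,8,0],[0.5,-3.8,11.1,4,0],[0.5,-3.8,11.1,1,0],[0.5,-3.8,11.1,1,0]]]' 25; python3 -c "
from h import *
p=c2w(.012,.029);go((*p,.25),(*p,.055),yaw=-9.1)"
```

```text
t: 11.83
ee_pos: [0.5528, -0.1262, 0.2565]
tcp_rot: [0.08, 0.997, -0.001, 0.005]
force: [-0.4, -0.1, -0.8]
gripper_width: 0.0301
grasp_force: 24.9
-> [ 4.13 34.08  0.56]
-> [ 4.33 34.11 20.06]
roll -0.001
```

```bash
python3 -m crank '[[[0.5,1,4,0,0],[0.5,2,8,0,0],[0.5,3,12,0,0],[0.5,4.2,16,0,0],[0.5,4.2,20,0,0],[0.5,4.2,24,0,0],[0.5,4.2,28,0,0],[0.5,4.2,32,0,0],[0.5,4.2,34.1,3,0],[0.5,4.2,34.1,7,0],[0.5,4.2,34.1,11,0],[0.5,4.2,34.1,14,0],[0.5,4.2,34.1,17,0],[0.5,4.2,34.1,18.5,0],[0.5,4.2,34.1,19.3,0],[0.5,4.2,34.1,19.3,0],[0.5,4.2,34.1,19.3,0]]]' 25; python3 -c "
from h import *
s=status.state();print(w2c(s['ee_pos']),s['ee_pos'][2],s['grasp_force'])"
```

```text
t: 13.25
ee_pos: [0.5645, 0.2175, 0.0559]
tcp_rot: [0.08, 0.997, 0.0, 0.0]
force: [3.7, -0.5, -3.0]
gripper_width: 0.03
grasp_force: 25.0
[0.01018697 0.02946628] 0.05591450198754494 24.999310076236725
```

```bash
python3 -m crank '[[[0.5,-0.3,0,0,0],[0.5,-0.3,0,0.4,0],[0.5,-0.3,0,0.8,0],[0.5,-0.3,0,1.2,0],[0.5,-0.3,0,1.6,0],[0.5,-0.3,0,1.7,0],[0.5,-0.3,0,1.7,0]]]' 4;  python3 -m crank '[[[0.07,0,0,0,0],[0.07,0,0,0,0],[0.07,0,0,0,0],[0.07,0,0,-2,0],[0.07,0,0,-6,0],[0.07,0,0,-10,0],[0.07,0,0,-14,0],[0.07,0,0,-18,0],[0.07,1,0,-21,0],[0.07,1,0,-21,0],[0.07,1,0,-21,0]]]'
python3 - <<'E'
from h import *
w=snap('wrist','pics/w6.png');s=status.state();print(s['ee_pos'],s['t'])
p=c2w(.013,.087);go((*p,.2),(*p,.038),yaw=-9.1)
E
```

```text
t: 13.83
ee_pos: [0.5665, 0.217, 0.0393]
tcp_rot: [0.08, 0.997, -0.0, -0.0]
force: [-0.0, -0.4, -0.6]
gripper_width: 0.0298
grasp_force: 4.0
t: 14.75
ee_pos: [0.5569, 0.2188, 0.2515]
tcp_rot: [0.08, 0.997, 0.001, 0.002]
force: [-0.8, -0.0, 0.7]
gripper_width: 0.0439
grasp_force: 0.0
[0.55657777 0.21859723 0.24972622] 14.8
-> [-1.08  5.77  4.97]
-> [-1.07  5.76 21.17]
roll -0.001
```

View pics/w6.png

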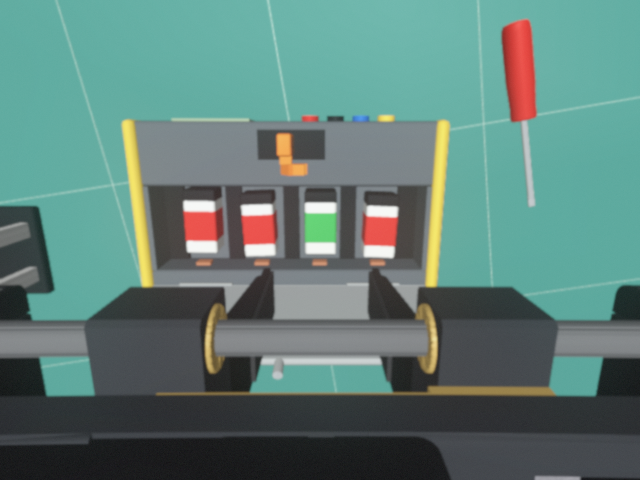

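The charged pack lies flat in the third bay and the other three drained packs are unmoved. From here I'll track band positions in code.

```bash
cat >> h.py <<'E'
def bands(f,rows=(0,480),cam=None):
    im=cv2.imread(f)[rows[0]:rows[1]];m=ld(f.replace('.png','.npz'));h=cv2.cvtColor(im,cv2.COLOR_BGR2HSV)
    for n,k in (('red',((h[...,0]<6)|(h[...,0]>174))),('green',(h[...,0]>52)&(h[...,0]<66))):
        b=(k&(h[...,1]>160)&(h[...,2]>90)).astype(np.uint8)
        N,L,st,c=cv2.connectedComponentsWithStats(b)
        for i in range(1,N):
            if st[i,4]>150:
                uv=c[i]+[0,rows[0]];print(n,uv.round(),st[i,4],st[i,2:4],'case',(w2c(atz(m,uv,.058))*1e3).round(),'deck',(w2d(atz(m,uv,.113))*1e3).round())
E
python3 -c "
from h import *
bands('pics/w6.png');bands('pics/w5.png')"
```

```text
red [519.  70.] 2492 [ 32 100] case [-126.  202.] deck [-173.  570.]
red [201. 226.] 830 [34 27] case [ 12. -85.] deck [-56. 326.]
red [258. 229.] 817 [33 28] case [ 16. -30.] deck [-53. 373.]
red [380. 231.] 807 [33 28] case [17. 87.] deck [-51. 472.]
```

```bash
python3 -m crank '[[[0,-1.2,3,0,0],[0,-1.2,5.8,3,0],[0,-1.2,5.8,7,0],[0,-1.2,5.8,11,0],[0,-1.2,5.8,15,0],[0,-1.2,5.8,18,0],[0,-1.2,5.8,20,0],[0,-1.2,5.8,21.2,0],[0,-1.2,5.8,21.2,0],[0.5,-1.2,5.8,21.2,0],[0.5,-1.2,5.8,21.2,0],[0.5,-1.2,5.8,21.2,0],[0.5,-1.2,5.8,21.2,0],[0.5,-1.2,5.8,20,0],[0.5,-1.2,5.8,16,0],[0.5,-1.2,5.8,12,0],[0.5,-1.2,5.8,8,0],[0.5,-1.2,5.8,4,0],[0.5,-1.2,5.8,0,0],[0.5,-1.2,5.8,0,0]]]' 25
python3 - <<'E'
from h import *
p=d2w(-.003,.086);go((*p,.25),(*p,.111),yaw=-9.1);print(status.state()['t'])
E
```

```text
t: 16.47
ee_pos: [0.5799, 0.2747, 0.2591]
tcp_rot: [0.08, 0.997, 0.003, 0.006]
force: [0.6, 0.8, -0.3]
gripper_width: 0.0301
grasp_force: 24.8
-> [ -3.66 -39.61   0.71]
-> [ -3.5  -39.69  14.61]
roll -0.001
16.4667
```

```bash
python3 -m crank '[[[0.5,-1,-4,0,0],[0.5,-2,-8,0,0],[0.5,-3,-12,0,0],[0.5,-3.8,-16,0,0],[0.5,-3.8,-20,0,0],[0.5,-3.8,-24,0,0],[0.5,-3.8,-28,0,0],[0.5,-3.8,-32,0,0],[0.5,-3.8,-36,1,0],[0.5,-3.8,-39.6,4,0],[0.5,-3.8,-39.6,8,0],[0.5,-3.8,-39.6,11,0],[0.5,-3.8,-39.6,13,0],[0.5,-3.8,-39.6,13.9,0],[0.5,-3.8,-39.6,13.9,0],[0.5,-3.8,-39.6,13.9,0]]]' 25; python3 -c "
from h import *
s=status.state();print(w2d(s['ee_pos']),s['ee_pos'][2],s['grasp_force'])"
```

```text
t: 17.8
ee_pos: [0.5529, -0.123, 0.1116]
tcp_rot: [0.08, 0.997, -0.0, 0.0]
force: [0.6, -0.0, -0.2]
gripper_width: 0.0298
grasp_force: 24.8
[-0.00307344  0.08506271] 0.11158289900307716 24.756039083003998
```

```bash
python3 -m crank '[[[0.5,0,0,0.3,0],[0.5,0,0,0.6,0],[0.5,0,0,0.9,0],[0.5,0,0,1.2,0],[0.5,0,0,1.3,0],[0.5,0,0,1.3,0]]]' 4; python3 -m crank '[[[0.1,0,0,0,0],[0.1,0,0,0,0],[0.1,0,0,0,0],[0.1,0,0,0,0],[0.1,0,0,-2,0],[0.1,0,0,-5,0],[0.1,0,0,-8,0],[0.1,0,0,-11,0],[0.1,4,-3,-14,0],[0.1,4,-6,-15,0],[0.1,4,-6,-15,0],[0.1,4,-6,-15,0]]]'; sed -i 's/>52)&(h\[...,0\]<66/>54)\&(h[...,0]<70/' h.py
python3 - <<'E'
from h import *
w=snap('wrist','pics/w7.png');s=status.state();print(s['ee_pos'],s['t']);bands('pics/w7.png')
p=d2w(-.005,.027);go((*p,.2),(*p,.097),yaw=-9.1)
h=cv2.cvtColor(cv2.imread('pics/w5.png'),cv2.COLOR_BGR2HSV);print(h[265,254],h[265,447])
E
```

```text
t: 18.3
ee_pos: [0.5523, -0.1229, 0.0975]
tcp_rot: [0.08, 0.997, 0.0, -0.0]
force: [-0.7, 0.3, -1.8]
gripper_width: 0.0299
grasp_force: 4.0
t: 19.3
ee_pos: [0.5031, -0.1773, 0.2489]
tcp_rot: [0.081, 0.997, -0.0, 0.001]
force: [0.2, 0.6, 0.5]
gripper_width: 0.0428
grasp_force: 0.0
[ 0.50332886 -0.17631617  0.24780718] 19.35
red [613. 214.] 1306 [52 31] case [ 12. -95.] deck [-55. 257.]
-> [-3.86  0.25  4.78]
-> [-3.85  0.25 15.08]
roll -0.003
[ 67 119 219] [ 67 139 205]
```

```bash
sed -i 's/h\[...,1\]>160/h[...,1]>95/; s/h\[...,2\]>90/h[...,2]>120/' h.py
python3 - <<'E'
from h import *
bands('pics/w7.png');bands('pics/w5.png')
E
```

```text
red [613. 214.] 1490 [53 34] case [ 12. -95.] deck [-55. 257.]
red [396. 270.] 1105 [40 36] case [  66. -296.] deck [-9. 86.]
red [265. 278.] 648 [38 35] case [  74. -425.] deck [ -2. -23.]
green [326. 269.] 1196 [37 35] case [  65. -365.] deck [-10.  28.]
green [187. 270.] 1143 [35 34] case [  66. -501.] deck [ -9. -87.]
red [321. 271.] 1158 [36 34] case [  72. -423.] deck [ -3. -29.]
green [387. 263.] 942 [36 33] case [  63. -355.] deck [-11.  28.]
green [449. 265.] 1095 [36 33] case [  64. -291.] deck [-10.  83.]
green [252. 264.] 948 [34 33] case [  64. -493.] deck [-10. -89.]
```

```bash
python3 -m crank '[[[0.05,-2,0.2,2,0],[0.05,-3.9,0.2,6,0],[0.05,-3.9,0.2,10,0],[0.05,-3.9,0.2,13,0],[0.05,-3.9,0.2,14.5,0],[0.05,-3.9,0.2,15.1,0],[0.05,-3.9,0.2,15.1,0],[0.5,-3.9,0.2,15.1,0],[0.5,-3.9,0.2,15.1,0],[0.5,-3.9,0.2,15.1,0],[0.5,-3.9,0.2,15.1,0],[0.5,-3.9,0.2,14,0],[0.5,-3.9,0.2,11,0],[0.5,-3.9,0.2,7,0],[0.5,-3.9,0.2,3,0],[0.5,-3.9,0.2,0,0],[0.5,-3.9,0.2,0,0],[0.5,-3.9,0.2,0,0]]]' 25; python3 -c "
from h import *
p=c2w(.014,.087);go((*p,.25),(*p,.057),yaw=-9.1)"
```

```text
t: 20.85
ee_pos: [0.5425, -0.1803, 0.2499]
tcp_rot: [0.08, 0.997, -0.001, 0.002]
force: [-0.2, -0.2, -2.4]
gripper_width: 0.0299
grasp_force: 25.0
-> [ 3.78 45.37 -0.07]
-> [ 3.85 45.39 19.23]
roll -0.001
```

```bash
python3 -m crank '[[[0.5,1,4,0,0],[0.5,2,8,0,0],[0.5,3,12,0,0],[0.5,3.8,16,0,0],[0.5,3.8,20,0,0],[0.5,3.8,24,0,0],[0.5,3.8,28,0,0],[0.5,3.8,32,0,0],[0.5,3.8,36,0,0],[0.5,3.8,40,0,0],[0.5,3.8,44,2,0],[0.5,3.8,45.3,6,0],[0.5,3.8,45.3,10,0],[0.5,3.8,45.3,14,0],[0.5,3.8,45.3,17,0],[0.5,3.8,45.3,18.5,0],[0.5,3.8,45.3,19.1,0],[0.5,3.8,45.3,19.1,0],[0.5,3.8,45.3,19.1,0]]]' 25; python3 -c "
from h import *
s=status.state();print(w2c(s['ee_pos']),s['ee_pos'][2],s['grasp_force'])"
```

```text
t: 22.43
ee_pos: [0.5768, 0.2731, 0.0568]
tcp_rot: [0.08, 0.997, -0.0, -0.0]
force: [-0.2, 0.7, -0.5]
gripper_width: 0.03
grasp_force: 25.0
[0.01351351 0.08630883] 0.05682144866810382 24.999728500843048
```

```bash
python3 -m crank '[[[0.5,0,0,0,0],[0.5,0,0,0.4,0],[0.5,0,0,0.8,0],[0.5,0,0,1.2,0],[0.5,0,0,1.6,0],[0.5,0,0,1.8,0],[0.5,0,0,1.8,0]]]' 4;  python3 -m crank '[[[0.07,0,0,0,0],[0.07,0,0,0,0],[0.07,0,0,0,0],[0.07,0,0,-2,0],[0.07,0,0,-6,0],[0.07,0,0,-10,0],[0.07,0,0,-14,0],[0.07,0,0,-18,0],[0.07,0,-4,-21,0],[0.07,0,-8,-21,0],[0.07,0,-11.6,-21,0],[0.07,0,-11.6,-21,0],[0.07,0,-11.6,-21,0]]]'
python3 - <<'E'
from h import *
w=snap('wrist','pics/w8.png');s=status.state();print(s['ee_pos'],s['t']);bands('pics/w8.png')
p=c2w(.013,-.030);go((*p,.2),(*p,.038),yaw=-9.1)
E
```

```text
t: 23.02
ee_pos: [0.5766, 0.2731, 0.0381]
tcp_rot: [0.08, 0.997, -0.0, -0.0]
force: [-0.9, -0.4, -0.9]
gripper_width: 0.03
grasp_force: 4.0
t: 24.1
ee_pos: [0.5582, 0.157, 0.2493]
tcp_rot: [0.081, 0.997, 0.0, 0.0]
force: [1.0, 0.2, 0.9]
gripper_width: 0.0445
grasp_force: 0.0
[0.55845048 0.15819955 0.24903659] 24.15
red [586.  56.] 3042 [ 34 105] case [-124.  196.] deck [-170.  555.]
red [263. 215.] 967 [35 31] case [ 12. -85.] deck [-54. 317.]
red [321. 219.] 915 [33 30] case [ 16. -30.] deck [-51. 363.]
green [442. 215.] 1037 [41 31] case [13. 84.] deck [-53. 460.]
green [383. 216.] 953 [35 30] case [14. 29.] deck [-53. 413.]
-> [0.06 0.   4.9 ]
-> [ 7.00e-02 -1.00e-02  2.11e+01]
roll -0.003
```

Next, B goes to bay2.

```bash
python3 -m crank '[[[0,0,0,4,0],[0,0,0,8,0],[0,0,0,12,0],[0,0,0,16,0],[0,0,0,19,0],[0,0,0,20.4,0],[0,0,0,21.1,0],[0,0,0,21.1,0],[0.5,0,0,21.1,0],[0.5,0,0,21.1,0],[0.5,0,0,21.1,0],[0.5,0,0,21.1,0],[0.5,0,0,20,0],[0.5,0,0,16,0],[0.5,0,0,12,0],[0.5,0,0,8,0],[0.5,0,0,4,0],[0.5,0,0,0,0],[0.5,0,0,0,0],[0.5,0,0,0,0]]]' 25
python3 - <<'E'
from h import *
p=d2w(-.003,.028);go((*p,.25),(*p,.111),yaw=-9.1)
E
```

```text
t: 25.82
ee_pos: [0.5587, 0.1586, 0.2517]
tcp_rot: [0.08, 0.997, 0.001, 0.003]
force: [0.4, -0.1, -2.3]
gripper_width: 0.0297
grasp_force: 24.9
-> [ -3.93 -33.6    0.14]
-> [ -3.86 -33.63  14.04]
roll -0.001
```

```bash
python3 -m crank '[[[0.5,-1,-4,0,0],[0.5,-2,-8,0,0],[0.5,-3,-12,0,0],[0.5,-3.9,-16,0,0],[0.5,-3.9,-20,0,0],[0.5,-3.9,-24,0,0],[0.5,-3.9,-28,0,0],[0.5,-3.9,-32,1,0],[0.5,-3.9,-33.6,4,0],[0.5,-3.9,-33.6,8,0],[0.5,-3.9,-33.6,11,0],[0.5,-3.9,-33.6,13,0],[0.5,-3.9,-33.6,13.9,0],[0.5,-3.9,-33.6,13.9,0],[0.5,-3.9,-33.6,13.9,0]]]' 25; python3 -c "
from h import *
s=status.state();print(w2d(s['ee_pos']),s['ee_pos'][2],s['grasp_force'])"
```

```text
t: 27.07
ee_pos: [0.5434, -0.1792, 0.1098]
tcp_rot: [0.08, 0.997, 0.0, -0.0]
force: [-0.8, 0.2, -0.2]
gripper_width: 0.0299
grasp_force: 25.0
[-0.00354259  0.02806624] 0.10976841181564939 24.994852244853973
```

Press and release, then rise and shift toward bay0 (−11.5 cm).

```bash
python3 -m crank '[[[0.5,0,0,0.3,0],[0.5,0,0,0.6,0],[0.5,0,0,0.9,0],[0.5,0,0,1.1,0],[0.5,0,0,1.1,0]]]' 4; python3 -m crank '[[[0.1,0,0,0,0],[0.1,0,0,0,0],[0.1,0,0,0,0],[0.1,0,0,0,0],[0.1,0,0,-2,0],[0.1,0,0,-5,0],[0.1,0,0,-8,0],[0.1,0,0,-11,0],[0.1,4,-3,-14,0],[0.1,4,-7,-15,0],[0.1,4,-11,-15,0],[0.1,4,-11.5,-15,0],[0.1,4,-11.5,-15,0],[0.1,4,-11.5,-15,0]]]'
python3 - <<'E'
from h import *
w=snap('wrist','pics/w9.png');s=status.state();print(s['ee_pos'],s['t']);bands('pics/w9.png')
p=d2w(-.005,-.087);go((*p,.2),(*p,.097),yaw=-9.1)
E
```

```text
t: 27.48
ee_pos: [0.5433, -0.1793, 0.0986]
tcp_rot: [0.08, 0.997, 0.0, -0.0]
force: [-1.3, 0.3, 0.1]
gripper_width: 0.03
grasp_force: 4.0
t: 28.65
ee_pos: [0.4853, -0.2867, 0.2482]
tcp_rot: [0.081, 0.997, 0.0, -0.0]
force: [-0.2, 0.6, -0.1]
gripper_width: 0.0427
grasp_force: 0.0
[ 0.48556751 -0.28584106  0.24808964] 28.7
red [455. 271.] 1402 [44 34] case [  66. -348.] deck [-9. 25.]
red [522. 272.] 1643 [53 36] case [  67. -283.] deck [-8. 80.]
red [400. 280.] 896 [39 35] case [  76. -402.] deck [ -0. -20.]
green [319. 271.] 1194 [36 35] case [  66. -483.] deck [ -9. -89.]
-> [-3.89 -0.06  4.81]
-> [-3.89 -0.07 15.11]
roll -0.001
```

```bash
python3 -m crank '[[[0.05,-2,-0.2,2,0],[0.05,-3.9,-0.2,6,0],[0.05,-3.9,-0.2,10,0],[0.05,-3.9,-0.2,13,0],[0.05,-3.9,-0.2,14.5,0],[0.05,-3.9,-0.2,15.1,0],[0.05,-3.9,-0.2,15.1,0],[0.5,-3.9,-0.2,15.1,0],[0.5,-3.9,-0.2,15.1,0],[0.5,-3.9,-0.2,15.1,0],[0.5,-3.9,-0.2,15.1,0],[0.5,-3.9,-0.2,14,0],[0.5,-3.9,-0.2,11,0],[0.5,-3.9,-0.2,7,0],[0.5,-3.9,-0.2,3,0],[0.5,-3.9,-0.2,0,0],[0.5,-3.9,-0.2,0,0],[0.5,-3.9,-0.2,0,0]]]' 25; python3 -c "
from h import *
p=c2w(.013,-.029);go((*p,.25),(*p,.057),yaw=-9.1)"
```

```text
t: 30.2
ee_pos: [0.5239, -0.2949, 0.2509]
tcp_rot: [0.08, 0.997, -0.001, 0.002]
force: [-0.2, 0.3, -2.1]
gripper_width: 0.0296
grasp_force: 25.0
-> [ 3.86 45.38  0.  ]
-> [ 3.93 45.41 19.3 ]
roll -0.001
```

```bash
python3 -m crank '[[[0.5,1,4,0,0],[0.5,2,8,0,0],[0.5,3,12,0,0],[0.5,3.9,16,0,0],[0.5,3.9,20,0,0],[0.5,3.9,24,0,0],[0.5,3.9,28,0,0],[0.5,3.9,32,0,0],[0.5,3.9,36,0,0],[0.5,3.9,40,0,0],[0.5,3.9,44,2,0],[0.5,3.9,45.4,6,0],[0.5,3.9,45.4,10,0],[0.5,3.9,45.4,14,0],[0.5,3.9,45.4,17,0],[0.5,3.9,45.4,18.5,0],[0.5,3.9,45.4,19.2,0],[0.5,3.9,45.4,19.2,0],[0.5,3.9,45.4,19.2,0]]]' 25; python3 -c "
from h import *
s=status.state();print(w2c(s['ee_pos']),s['ee_pos'][2],s['grasp_force'])"
```

```text
t: 31.78
ee_pos: [0.5574, 0.1596, 0.0567]
tcp_rot: [0.08, 0.997, -0.0, -0.0]
force: [0.0, -0.4, -0.6]
gripper_width: 0.0298
grasp_force: 25.0
[ 0.01226211 -0.02877396] 0.056665632879629765 24.99968022108078
```

Release, then rise and shift over pack A (−5.7 cm).

```bash
python3 -m crank '[[[0.5,0,0,0,0],[0.5,0,0,0.4,0],[0.5,0,0,0.8,0],[0.5,0,0,1.2,0],[0.5,0,0,1.6,0],[0.5,0,0,1.8,0],[0.5,0,0,1.8,0]]]' 4;  python3 -m crank '[[[0.07,0,0,0,0],[0.07,0,0,0,0],[0.07,0,0,0,0],[0.07,0,0,-2,0],[0.07,0,0,-6,0],[0.07,0,0,-10,0],[0.07,0,0,-14,0],[0.07,0,0,-18,0],[0.07,0,-4,-21,0],[0.07,0.2,-5.7,-21,0],[0.07,0.2,-5.7,-21,0],[0.07,0.2,-5.7,-21,0]]]'
python3 - <<'E'
from h import *
w=snap('wrist','pics/w10.png');s=status.state();print(s['ee_pos'],s['t']);bands('pics/w10.png')
p=c2w(.010,-.086);go((*p,.2),(*p,.038),yaw=-9.1)
E
```

```text
t: 32.37
ee_pos: [0.5574, 0.1598, 0.0383]
tcp_rot: [0.08, 0.997, 0.0, -0.0]
force: [0.5, -0.1, -1.7]
gripper_width: 0.0301
grasp_force: 4.0
t: 33.37
ee_pos: [0.5463, 0.103, 0.2492]
tcp_rot: [0.081, 0.997, 0.0, 0.001]
force: [0.9, -0.1, 0.2]
gripper_width: 0.0441
grasp_force: 0.0
[0.54634449 0.10368441 0.24858987] 33.4167
red [634.  61.] 1017 [ 11 100] case [-123.  181.] deck [-169.  534.]
red [321. 219.] 901 [32 30] case [ 12. -86.] deck [-54. 308.]
red [ 54. 274.] 1291 [41 35] case [  68. -347.] deck [-8. 86.]
green [500. 219.] 1023 [41 31] case [13. 84.] deck [-53. 452.]
green [380. 219.] 952 [35 30] case [ 13. -29.] deck [-54. 356.]
green [440. 220.] 971 [38 31] case [14. 28.] deck [-53. 404.]
-> [ 0.02 -0.02  4.86]
-> [ 2.000e-02 -3.000e-02  2.106e+01]
roll -0.002
```

View pics/w10.png

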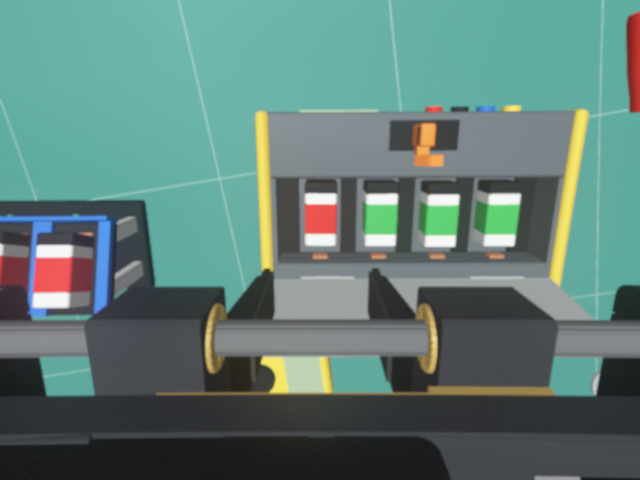

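Three green packs lie flat in the tester, with A (red) at (321,215). Next, A goes to bay0.

```bash
python3 -m crank '[[[0,0,0,4,0],[0,0,0,8,0],[0,0,0,12,0],[0,0,0,16,0],[0,0,0,19,0],[0,0,0,20.4,0],[0,0,0,21.1,0],[0,0,0,21.1,0],[0.5,0,0,21.1,0],[0.5,0,0,21.1,0],[0.5,0,0,21.1,0],[0.5,0,0,21.1,0],[0.5,0,0,20,0],[0.5,0,0,16,0],[0.5,0,0,12,0],[0.5,0,0,8,0],[0.5,0,0,4,0],[0.5,0,0,0,0],[0.5,0,0,0,0],[0.5,0,0,0,0]]]' 25
python3 - <<'E'
from h import *
p=d2w(-.003,-.087);go((*p,.25),(*p,.111),yaw=-9.1)
E
```

```text
t: 35.08
ee_pos: [0.5468, 0.1038, 0.2514]
tcp_rot: [0.08, 0.997, 0.0, 0.002]
force: [-0.7, -0.6, -1.8]
gripper_width: 0.0298
grasp_force: 25.0
-> [ -4.24 -39.5    0.12]
-> [ -4.17 -39.52  14.02]
roll -0.001
```

```bash
python3 -m crank '[[[0.5,-1,-4,0,0],[0.5,-2,-8,0,0],[0.5,-3,-12,0,0],[0.5,-4.2,-16,0,0],[0.5,-4.2,-20,0,0],[0.5,-4.2,-24,0,0],[0.5,-4.2,-28,0,0],[0.5,-4.2,-32,0,0],[0.5,-4.2,-36,0,0],[0.5,-4.2,-39.5,4,0],[0.5,-4.2,-39.5,8,0],[0.5,-4.2,-39.5,11,0],[0.5,-4.2,-39.5,13,0],[0.5,-4.2,-39.5,13.9,0],[0.5,-4.2,-39.5,13.9,0],[0.5,-4.2,-39.5,13.9,0]]]' 25; python3 -c "
from h import *
s=status.state();print(w2d(s['ee_pos']),s['ee_pos'][2],s['grasp_force'])"
```

```text
t: 36.42
ee_pos: [0.5252, -0.2927, 0.1098]
tcp_rot: [0.08, 0.997, 0.0, -0.0]
force: [0.7, -0.5, -1.3]
gripper_width: 0.03
grasp_force: 25.0
[-0.00360814 -0.08686874] 0.10977798217265203 24.999708831310272
```

```bash
python3 -m crank '[[[0.5,0,0,0.3,0],[0.5,0,0,0.6,0],[0.5,0,0,0.9,0],[0.5,0,0,1.1,0],[0.5,0,0,1.1,0]]]' 4; python3 -m crank '[[[0.1,0,0,0,0],[0.1,0,0,0,0],[0.1,0,0,0,0],[0.1,0,0,0,0],[0.1,0,0,-2,0],[0.1,0,0,-5,0],[0.1,0,0,-8,0],[0.1,0,0,-11,0],[-1,0,3,-14,0],[-1,0,7,-18,0],[-1,0,8.7,-20,0],[-1,0,8.7,-20,0],[-1,0,8.7,-20,0],[-1,0,8.7,-20,0],[-1,0,8.7,-20,0]]]'
python3 - <<'E'
from h import *
w=snap('wrist','pics/w11.png');s=status.state();print(s['ee_pos'],s['t']);bands('pics/w11.png')
E
```

```text
t: 36.83
ee_pos: [0.525, -0.2928, 0.0987]
tcp_rot: [0.08, 0.997, -0.0, 0.0]
force: [-1.7, -0.1, 0.1]
gripper_width: 0.03
grasp_force: 4.0
t: 38.08
ee_pos: [0.5385, -0.2074, 0.2973]
tcp_rot: [0.08, 0.997, 0.0, -0.001]
force: [0.4, -0.9, 0.0]
gripper_width: 0.0844
grasp_force: 0.0
[ 0.53849709 -0.20759212  0.29728175] 38.1333
red [229. 212.] 939 [33 31] case [  55. -493.] deck [-10. -86.]
red [351. 213.] 1008 [35 31] case [  57. -361.] deck [-9. 28.]
red [411. 215.] 1001 [35 31] case [  59. -296.] deck [-7. 84.]
red [295. 224.] 962 [33 31] case [  69. -422.] deck [  1. -24.]
```

View pics/w11.png

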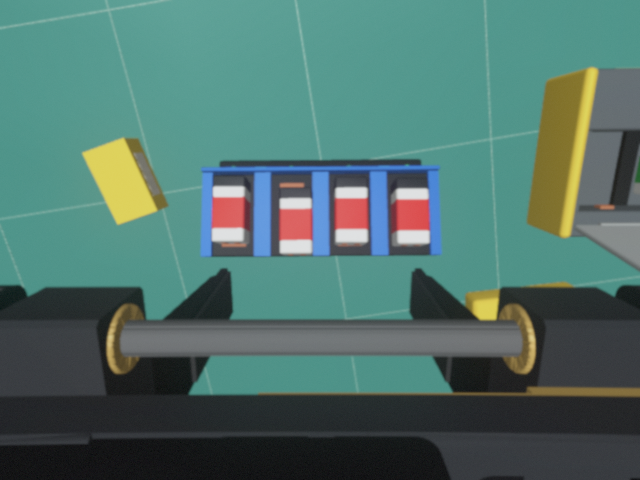

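All four drained packs lie flat in bays of their own: bay0 (231,212), bay1 (295,222), bay2 (351,213) and bay3 (410,213). Next is closing the cover from behind.

Run:
```python
from h import *
p=c2w(.130,-.02);go((*p,.29),(*p,.146),yaw=-9.1);print(p)
t=ld('pics/top0.npz');print(atz(t,(335,193),.034), w2c(atz(t,(335,193),.034)))
```

```text
-> [-7.76 37.45  0.74]
-> [-7.79 37.44 15.14]
roll -0.002
[0.67500063 0.14969118]
[0.72155473 0.01732052 0.034     ] [ 0.19690364 -0.1433417 ]
```

```bash
python3 -m crank '[[[1,-2,4,0,0],[1,-4,8,0,0],[1,-7.8,12,0,0],[1,-7.8,16,0,0],[1,-7.8,20,0,0],[1,-7.8,24,0,0],[1,-7.8,28,0,0],[1,-7.8,32,0,0],[1,-7.8,36,0,0],[1,-7.8,37.4,0,0],[1,-7.8,37.4,0,0],[1,-7.8,37.4,4,0],[1,-7.8,37.4,8,0],[1,-7.8,37.4,12,0],[1,-7.8,37.4,14,0],[1,-7.8,37.4,15.1,0],[1,-7.8,37.4,15.1,0],[1,-7.8,37.4,15.1,0]]]' 20
python3 - <<'E'
from h import *
w=snap('wrist','pics/w12.png');sc=snap('scene','pics/s12.png');s=status.state();print(w2c(s['ee_pos']),s['ee_pos'][2],s['force'])
cv2.imwrite('pics/c12.png',np.hstack([cv2.resize(w,(400,300)),cv2.resize(sc[120:270,250:450],(400,300))]))
bands('pics/w12.png')
E
```

```text
t: 39.63
ee_pos: [0.676, 0.149, 0.148]
tcp_rot: [0.08, 0.997, 0.0, 0.0]
force: [0.3, -0.3, -0.0]
gripper_width: 0.0004
grasp_force: 0.0
[ 0.13136497 -0.01998931] 0.14949027407324467 [ 0.38688301 -0.39937043 -0.57937835]
green [492.  60.] 2507 [55 52] case [14. 86.] deck [-32. 457.]
green [307.  61.] 2387 [49 51] case [ 13. -28.] deck [-32. 367.]
green [400.  62.] 2437 [52 52] case [14. 29.] deck [-32. 412.]
```

View pics/c12.png

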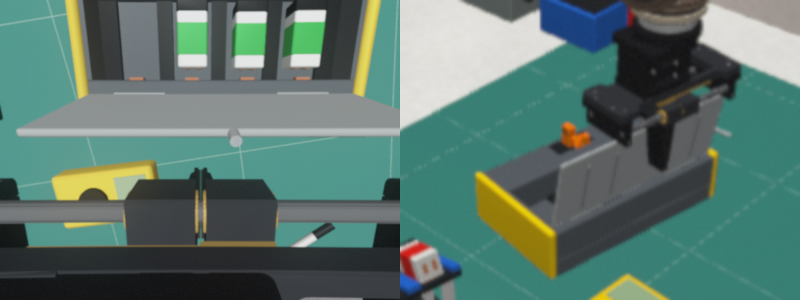

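The finger is behind the upright cover and the three green packs are in place. Swing it over.

```bash
python3 -m crank '[[[1,1.5,0,0.1,0],[1,2.5,0,0.1,0],[1,3.2,0,0.1,0],[1,3.8,0,0.1,0],[1,4.4,0,-0.1,0],[1,5,0,-0.2,0],[1,5.6,0,-0.2,0],[1,6.2,0,-0.3,0],[1,7,0,-0.3,0],[1,7.7,0,-0.2,0],[1,8.4,0,-0.1,0],[1,9.1,0,0.1,0],[1,9.7,0,0.3,0],[1,10.2,0,0.5,0],[1,10.7,0,0.8,0],[1,11.1,0,1.1,0],[1,11.6,0,1.5,0],[1,12,0,1.9,0],[1,12.4,0,2.3,0],[1,12.7,0,2.7,0]]]' 20; python3 -c "
from h import *
s=status.state();print(w2c(s['ee_pos']),s['ee_pos'][2],s['force'])"
```

```text
t: 41.4
ee_pos: [0.5497, 0.1701, 0.1202]
tcp_rot: [0.08, 0.997, 0.0, -0.0]
force: [3.7, -0.5, 1.6]
gripper_width: 0.0004
grasp_force: 1.5
[ 0.00299323 -0.01962462] 0.12024114459796911 [ 3.71834007 -0.4751182   1.57418294]
```

```bash
python3 -m crank '[[[1,0.4,0,0.5,0],[1,0.75,0,1,0],[1,1,0,1.5,0],[1,1.25,0,2,0],[1,1.45,0,2.5,0],[1,1.6,0,2.95,0],[1,1.7,0,3.3,0],[1,1.75,0,3.6,0],[1,1.8,0,3.9,0],[1,1.9,0,4.1,0],[1,1.9,0,4.2,0],[1,1.9,0,4.2,0]]]' 20; python3 -c "
from h import *
s=status.state();print(w2c(s['ee_pos']),s['ee_pos'][2],s['force'])"
```

```text
t: 42.4
ee_pos: [0.5304, 0.1731, 0.078]
tcp_rot: [0.08, 0.997, -0.0, -0.001]
force: [-0.3, -0.5, 0.5]
gripper_width: 0.0007
grasp_force: 0.0
[-0.0165011  -0.01979831] 0.0779969676892302 [-0.29572959 -0.48400759  0.4691803 ]
```

```bash
python3 -m crank '[[[1,0,0,0.1,0],[1,0,0,0.2,0],[1,0,0,0.25,0],[1,0,0,0.3,0],[1,0,0,0.35,0],[1,0,0,0.4,0],[1,0,0,0.4,0],[1,0,0,0.4,0]]]' 20; python3 -c "
from h import *
s=status.state();print(w2c(s['ee_pos']),s['ee_pos'][2],s['force']);w=snap('wrist','pics/w13.png')"
```

```text
t: 43.07
ee_pos: [0.5306, 0.1731, 0.0753]
tcp_rot: [0.08, 0.997, -0.0, -0.0]
force: [-5.9, -0.4, 12.8]
gripper_width: 0.0006
grasp_force: 6.3
[-0.01624878 -0.01973059] 0.07529406325505694 [-5.94570771 -0.39505912 12.78235382]
```

```bash
python3 -m crank '[[[1,0,0,0,0],[1,0,0,0,0],[1,0,0,-0.2,0],[1,0,0,-0.5,0],[1,0,0,-1,0],[1,0,0,-1,0],[1,0,0,-1,0]]]'; python3 -m crank '[[[1,0,0,-4,0],[1,0,0,-8,0],[1,0,0,-12,0],[1,2,0,-16,0],[1,4,0,-18,0],[1,8,0,-18,0],[1,8,0,-18,0],[1,8,0,-18,0],[1,8,0,-18,0],[1,8,0,-18,0],[1,8,0,-18,0],[1,8,0,-18,0]]]'
python3 - <<'E'
from h import *
sc=snap('scene','pics/s14.png');w=snap('wrist','pics/w14.png');print(status.state()['force'])
o=np.zeros((600,800,3),np.uint8);o[:300,:400]=cv2.resize(w,(400,300));o[:300,400:]=cv2.resize(sc[120:270,250:450],(400,300));o[300:]=cv2.resize(sc[140:380,90:490],(800,480))[150:450] if 0 else cv2.resize(sc[170:350,100:440],(800,424))[:300]
cv2.imwrite('pics/c14.png',o)
E
```

```text
t: 43.7
ee_pos: [0.5315, 0.1731, 0.0849]
tcp_rot: [0.08, 0.997, 0.0, 0.0]
force: [-0.8, 1.0, -0.3]
gripper_width: 0.0006
grasp_force: 0.0
t: 44.7
ee_pos: [0.4529, 0.1857, 0.2641]
tcp_rot: [0.08, 0.997, -0.0, -0.0]
force: [-0.1, 0.2, -0.3]
gripper_width: 0.0005
grasp_force: 0.0
[0.71775082 1.39881985 1.41394247]
```

View pics/c14.png

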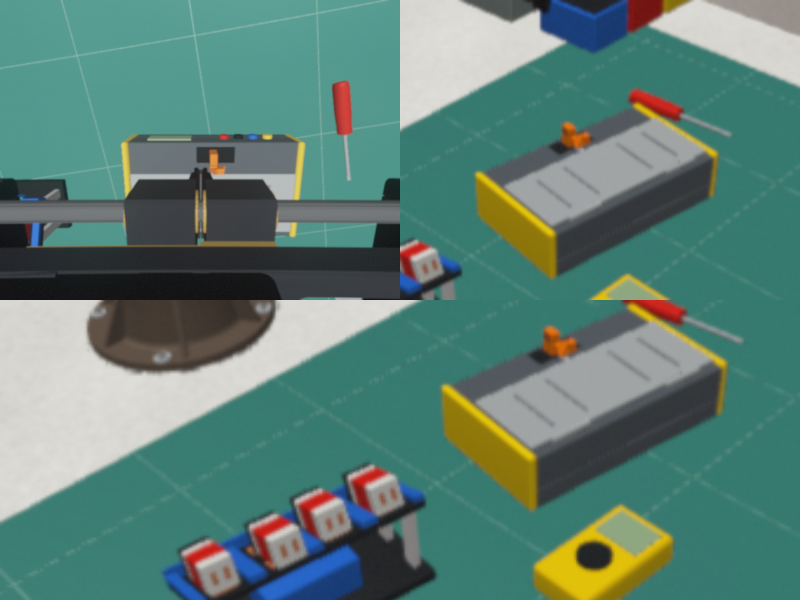

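The cover is shut and latched (it stays down untouched, tab home), and four red packs lie flat on the stand. The bystanders have not moved.

```bash
python3 -c "
from rig import robot
print(robot.hand_in())"
```

```text
the job is handed in; nothing more can be done
None
```

I handed the job in: all four drained packs are on the stand, all three charged packs are in the tester, the cover is shut and latched, and the multimeter, yellow box and screwdriver were not touched.

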